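# Feed a manifold block through the marking machine's turn-over chute with the push stick

### The arm

A 6-joint arm with a two-finger parallel gripper is mounted at the origin on the work surface. World frame = base frame: x ahead of the robot, y to its left, z up, the work surface at z = 0. Lengths are in m, angles in rad, forces in N, time in s.
With the tool pointing down it reaches from about 0.375 to 0.9 m from the base axis. Payload 3.1 kg.
Tool frame: the origin (TCP) lies midway between the tips of the shut fingers; the grasp point (between the pads) lies 19 mm behind it; z points along the fingers, y is the direction in which the jaws open and shut (so a half turn about z gives the same grasp; the last joint's range is limited). The gripper opens to 85 mm and grips with 20 to 120 N. Pads are 22 mm wide; open, the fingers measure 114 mm over their backs; the gripper's body (76 mm by 85 mm) begins 54 mm behind the grasp point. The pads swing forward as they close: fully open they stand 13 mm farther back than shut.
Start: joints at [-1.321, 0.527, 1.433, -0, 1.181, -0.178], TCP at [0.26, -0.568, 0.231] pointing down, gripper open.
Joint ranges: [-3.08, 3.08], [-0.75, 2.2], [0.22, 2.44], [-1.43, 4.57], [0, 2.65], [-2.85, 2.85]. Speed limits (rad/s): [2.79, 2.79, 3.14, 3.14, 3.14, 3.14].

### API

Orientations are given as a unit quaternion [x, y, z, w].
In Python, from station import manip gives the robot as it stands.
- The arm moves only by the tool servo_tool, never from a script. Its argument "motion" is a list of rows, each a list of 7 numbers: the shift along the tool's x, y, z in mm, then the turn, a rotation vector about the tool's x, y, z in rad, then the opening, from -1 (shut) to 1 (fully open), so that 0 is half open. In form: [[x, y, z, rx, ry, rz, hand], ...]. A call has 1 to 12 rows; each row shifts and turns the pose as measured when the row begins, along the tool's axes as they then stand; what a row does not reach is not made up. A row lasts 1/12 s, in which the tool goes at most 41.7 mm and 7.16 degrees, less where a joint would pass 70% of its speed; a pose out of reach is approached as far as the arm can. A call with a gripper value outside its range is refused whole. The fingers move at their own pace and stop on an object; "grip_force" is the grip in N (left out, the last holds). Time passes only in rows, so rows that do not move let the fingers close. It gives the time, the measured TCP pose, the force and the opening at its end, in the units of the state.
- manip.sense(): the state, without advancing time (a new reading comes with each control period).
- manip.snapshot(name): name is "scene" or "side" or "wrist"; returns a dict with "frame" (384x512x3 uint8, red, green, blue), "mtx" (3x3 intrinsics, pixels), "world_from_camera" (4x4, takes a point from camera to world coordinates). Camera axes: x right, y up, looking along -z (the intrinsics and any distortion apply to the point x, -y, -z); pixel columns grow to the right and rows downward; lengths in m; the calibration is good to about 2 mm. The wrist camera is an equidistant fisheye: a pixel r from the principal point sees the ray r / f radians off the axis. A picture is of the moment at which its call begins. There is no depth.
- manip.sign_off(): hands the job in, once; it reports no verdict.
The state is a dict: "t": time; "q": joint angles; "qd": joint speeds; "tau": joint torques, N m; "tcp_pos": TCP position; "tool_rot": TCP orientation; "force": force on the tool from outside, world axes, zero at the start; "ft_torque": the same for the moment, N m; "finger_gap": opening from 0.0 (shut) to 1.0 (fully open).
Only numpy, scipy, OpenCV 4.12 (cv2) and the standard library are available. Lean on these libraries where they do the work, as an engineer would, in place of code of your own. Each camera call takes 0.05 s, during which the arm holds its last target.

### The job

The blue manifold block waits in the flared mouth of the marking machine's feed chute. Take the orange push stick from the rubber mat and, touching the block with the stick only, feed it along the channel under the yellow guard and over the step so that it tips onto its leading face, then press it home against the depth stop, firmly but without ramming it. Lay the stick back on the mat, and leave the spare block, spanner, valve and red valve guard where they are.

Things in the scene. Friction and masses are not known exactly. Their poses are not given: they have to be found in the camera images.
- block: Blue aluminium manifold block, 60 (x) x 44 (y) x 64 (z) mm, about 0.45 kg, silver milled pad on its trailing (-x) face. Origin: centre of its underside at the start; x out of its leading face (roughly along the feed), z out of its top. It starts on the deck in the flared mouth, not quite square or central. Tipped over, it has turned nose down: x points down, z along the feed.
- block_top (a point): Centre of the block's top face as it stands at the start, 64 mm above its origin. Once tipped over, this face looks along the feed and is the one that must meet the depth stop.
- stick: Orange push stick, 0.11 kg: bar 200 mm long (x), 24 wide (y), 18 high (z), with an upright grip at its tail, 30 (x) x 24 (y), centred 85 mm behind the bar's middle, its top 85 mm above the underside; a thin brace reaches from the grip's front to the bar, up to 55 mm high. Origin: centre of the bar's underside, x towards the tip. Starts lying on the mat, grip up.
- stick_tip (a point): Centre of the stick's pushing end face (24 wide x 18 high), 100 mm ahead of the stick's origin and 9 mm above its underside.
- stick_grip (a point): Middle of the upright grip, 66 mm above the stick's underside (19 mm below the grip's top), 85 mm behind the stick's origin.
- chute: The marking machine's chute, fixed; its place and heading vary. Origin at bench level below the step's edge; x = feed direction, y to its left, z up. Deck top 46 mm above the bench, x = -235 to 0, 152 wide. Nest beyond: floor at 12 mm, side walls 28 mm high, 47 mm apart. A blue column (312 mm tall) at x = 180 to 214 carries the parked marking head over x = 95.
- step_edge (a point): Middle of the step's edge, at deck height (46 mm), machine's axes. Drop to the nest 34 mm. A block pushed slowly tips by itself once its middle passes this edge (trailing face 30 mm short of it), and rests on its leading face with its rear 25 to 42 mm beyond the edge, short of the stop; then it slides on when pushed. Sliding it takes about 2 to 4 N.
- mouth (a point): Middle of the mouth's wide end, on the deck 190 mm before the step, machine's axes. Guide rails 22 mm high, 8 thick: 136 mm apart here, closing at 25 degrees each side to a channel 47 mm wide, straight from 95 mm before the step to the step.
- guard_entry (a point): Top middle of the yellow bar guard's infeed end, 54 mm before the step, 148 mm above the bench, machine's axes. The guard covers channel and nest from here for 208 mm, 92 mm wide over all; its infeed end is open, 76 mm wide and 94 mm high above the deck.
- mat: Black rubber mat lying on the bench, 250 (x) x 110 (y) x 3 mm, fixed. Origin at the centre of its underside.
- spare_block: Bystander: a dark grey manifold block of the same size standing beside the machine. Origin at the centre of its underside.
- wrench: Bystander: steel spanner about 170 mm long lying beside the machine.
- valve: Bystander: brass cylinder valve with a black hand wheel standing beside the machine, 85 mm tall. Origin at the centre of its foot.
- valve_guard: Bystander: red cylinder valve guard, 90 mm across, 111 mm tall, standing beside the machine. Origin at the centre of its underside.
- stop: Depth stop at the far end of the nest, machine's axes. Origin: foot of its fixed bracket, 174 mm beyond the step's edge, 12 mm above the bench. The bracket carries a dark steel plate (42 wide, 60 high, 14 thick, black knob on top) clamped firmly with its face 120 to 140 mm beyond the edge; the setting differs each time and is not given: feel for it. A press of 5 to 15 N seats the block.
Mind the look-alikes: they are no part of the job. Of the things like the block, leave any that is pink; of the rest the smaller one is meant. Several things have the shape of the stick; the one meant has the colours described above.

How it is judged:
On the way, in this order (a step that is already met when the one before it is completed fails the run):
1. the stick pushes the upright block along the straight channel (contact force between stick and block above 0.3 N and x of block in the frame of chute above -0.1 m and angle between block's own z axis and vertical below 0.15 rad), for 0.1 s.
2. the block has tipped over the step and lies on its leading face on the nest floor (angle between block's own x axis and vertical above 3 rad and x of block_top in the frame of chute above 0.06 m and height (world z) of block_top below 0.048 m), for 0.1 s.
3. the block is pressed against the depth stop (contact force between block and stop above 2 N), for 0.05 s.
At the end, for the whole second after the job is handed in: The block rests in the nest on its former leading face (within 5 degrees), its former top face over 117 mm beyond the step's edge and still bearing on the stop (over 0.2 N); the stick lies at rest on the mat, its middle within 60 mm of the mat's centre lengthwise and 45 mm crosswise (angle between block's own x axis and vertical above 3.05 rad and height (world z) of block_top below 0.046 m and x of block_top in the frame of chute above 0.117 m and contact force between block and stop above 0.2 N and linear speed of each of block, stick below 0.01 m/s and x of stick in the frame of mat between -0.06 and 0.06 m and y of stick in the frame of mat between -0.045 and 0.045 m and height (world z) of stick below 0.03 m); the robot touches nothing.
It fails at once if the gripper or arm touches the blue block (contact force between any of the fingers, the arm and block above 0.5 N).
It fails at once if the block is rammed into the depth stop with more than 30 N (contact force between block and stop above 30 N).
It fails at once if a bystander is moved more than 20 mm (distance of any of spare_block, wrench, valve, valve_guard from where it was at the start of the episode above 0.02 m).
It also fails if it takes over 58 s, if anything falls off the work surface, if the arm or the gripper's body presses on something with over 40 N, if the wrist force passes 120 N, or if a joint passes its speed limit or range.

## Working session

There is one attempt and no reset: what is moved stays moved. The work goes in short steps, Python scripts to look and compute and a tool call to move; the robot and the scene stay as the last step left them, time stands still between calls to the robot, and variables do not carry over. Pictures are saved under pics/ and viewed, and the job is handed in when it is done.

Besides the shell and the picture viewer there is one more tool, called after "Emit:" as name([rows], argument=value, ...), one row to a line, values as JSON. servo_tool: Moves the arm, as the interface text tells. Its arguments: {"type":"object","properties":{"motion":{"type":"array"},"grip_force":{"type":"number"}},"required":["motion"]}

```bash
mkdir -p pics; ls
python3 - <<'E'
from station import manip
import cv2
s=manip.sense();print(s)
for n in("scene","side","wrist"):
    d=manip.snapshot(n);cv2.imwrite(f"pics/{n}0.png",d["frame"][:,:,::-1]);print(n,d["mtx"].tolist(),d["world_from_camera"].round(4).tolist())
E
```

```text
pics
{'t': 0.0, 'q': array([-1.32049333e+00,  5.28429611e-01,  1.43390789e+00, -2.31235615e-05,
        1.18135624e+00, -1.78550822e-01]), 'qd': array([-0.00050335, -0.00091318, -0.00094817, -0.00083526, -0.00112382,
       -0.00207689]), 'tau': array([-1.52652323e-03, -4.42351234e+01, -1.78027689e+01, -1.90808678e-04,
        8.63697322e-03,  6.51300411e-06]), 'tcp_pos': array([ 0.25970728, -0.56771046,  0.23035428]), 'tool_rot': array([ 9.77097026e-01,  2.12791679e-01, -4.83658679e-05, -1.04948415e-03]), 'force': array([ 0.24457929, -0.31976718,  0.70512974]), 'ft_torque': array([-0.01033405,  0.00521481,  0.02136206]), 'finger_gap': 0.9974327477270089}
scene [[371.5800867561728, 0.0, 254.54417315493617], [0.0, 371.5800867561728, 188.71394354067374], [0.0, 0.0, 1.0]] [[-0.4882, -0.711, 0.5061, 1.1623], [0.8725, -0.3855, 0.3001, 0.2737], [-0.0183, 0.5881, 0.8086, 1.062], [0.0, 0.0, 0.0, 1.0]]
side [[483.9205246961778, 0.0, 248.29909291692627], [0.0, 483.9205246961778, 196.13593881671775], [0.0, 0.0, 1.0]] [[-0.994, 0.0713, -0.0835, 0.4489], [-0.1083, -0.7643, 0.6357, 0.7274], [-0.0185, 0.6409, 0.7674, 1.086], [0.0, 0.0, 0.0, 1.0]]
wrist [[297.3186396354542, 0.0, 256.71901724112547], [0.0, 297.3186396354542, 182.92468006493846], [0.0, 0.0, 1.0]] [[0.4161, 0.8697, 0.2655, 0.3269], [-0.9093, 0.3991, 0.1178, -0.5375], [-0.0035, -0.2905, 0.9569, 0.3727], [0.0, 0.0, 0.0, 1.0]]
```

View pics/scene0.png

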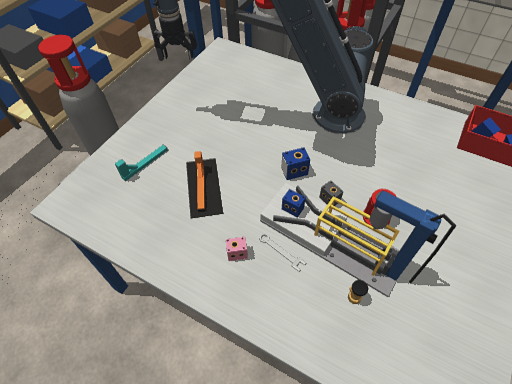

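View pics/side0.png

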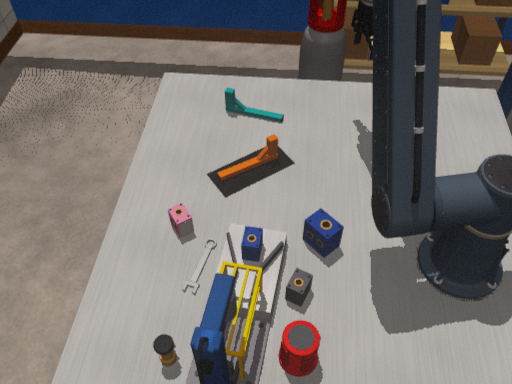

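View pics/wrist0.png

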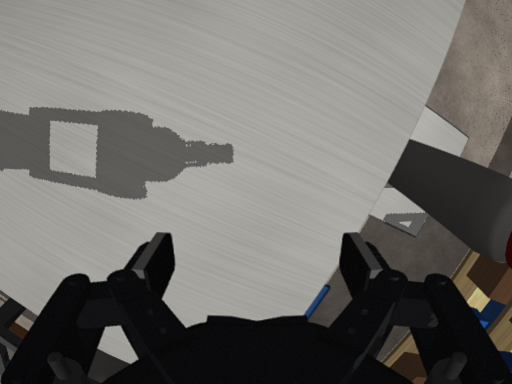

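The scene view (side view in brackets) shows these candidates:
- **Block:** small blue in the mouth at scene (293,202) [side (252,243)], a larger blue one at (296,163) that is not in the chute, and a pink one at (236,247). I choose the small blue one in the mouth.
- **Stick:** orange on the mat at (201,180), and a teal one at (140,163). I choose the orange one.

Next I'll check these in close crops.

```bash
cat > h.py <<'E'
import numpy as np,cv2
from station import manip
from scipy.spatial.transform import Rotation as R
def ray(d,u,v):
    K=d["mtx"];T=d["world_from_camera"]
    c=np.array([(u-K[0,2])/K[0,0],-(v-K[1,2])/K[1,1],-1.])
    return T[:3,3],T[:3,:3]@c
def onz(d,u,v,z):
    o,r=ray(d,u,v);return o+r*(z-o[2])/r[2]
def proj(d,p):
    K=d["mtx"];T=d["world_from_camera"];c=T[:3,:3].T@(np.asarray(p)-T[:3,3])
    return np.array([K[0,2]+K[0,0]*c[0]/-c[2],K[1,2]-K[1,1]*c[1]/-c[2]])
def crop(d,x0,y0,x1,y1,s,name):
    im=d["frame"][y0:y1,x0:x1,::-1];im=cv2.resize(im,None,fx=s,fy=s,interpolation=cv2.INTER_CUBIC)
    for x in range((x0+9)//10*10,x1,10):
        cv2.line(im,((x-x0)*s,0),((x-x0)*s,6 if x%50 else 14),(0,255,0),1)
        if x%20==0: cv2.putText(im,str(x),((x-x0)*s-10,24),0,.35,(0,0,255),1)
    for y in range((y0+9)//10*10,y1,10):
        cv2.line(im,(0,(y-y0)*s),(6,(y-y0)*s),(0,255,0),1)
        if y%20==0: cv2.putText(im,str(y),(8,(y-y0)*s+4),0,.35,(0,0,255),1)
    cv2.imwrite("pics/"+name,im)
E
python3 - <<'E'
from h import *
a=manip.snapshot("scene");b=manip.snapshot("side")
np.save("sc.npy",a,allow_pickle=True);np.save("sd.npy",b,allow_pickle=True)
crop(a,170,130,310,250,5,"c1.png");crop(a,255,150,415,300,4,"c2.png")
crop(b,190,120,310,200,6,"c3.png");crop(b,170,190,330,340,4,"c4.png")
E
```

```text
(no output)
```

View pics/c1.png

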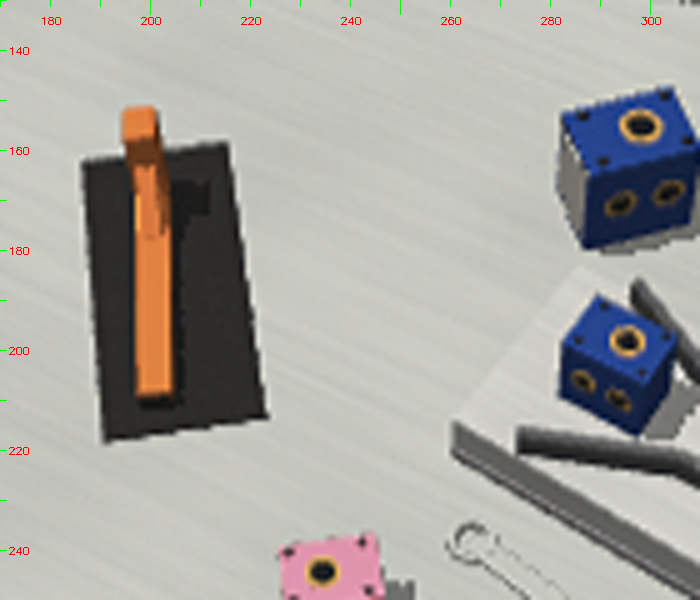

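View pics/c2.png

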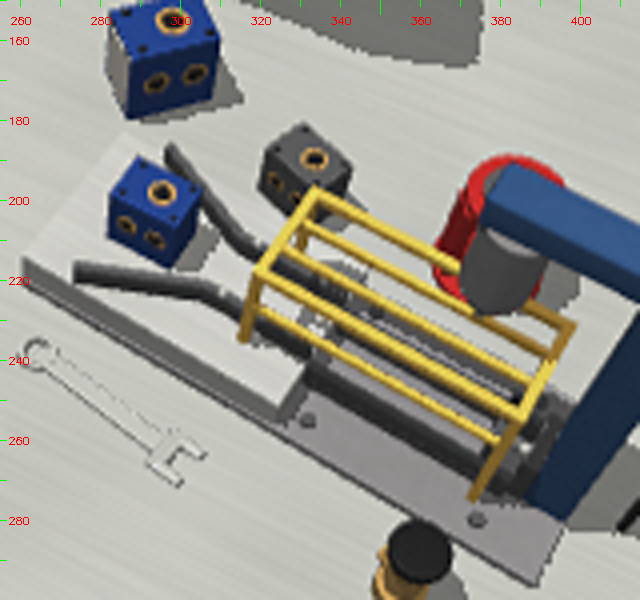

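View pics/c3.png

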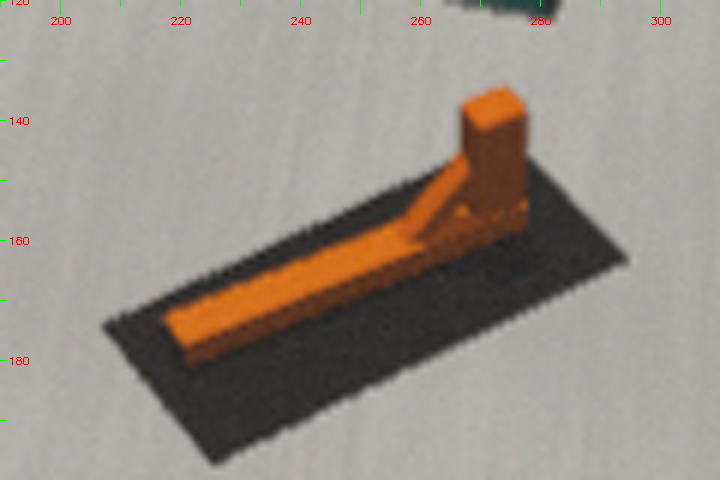

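View pics/c4.png

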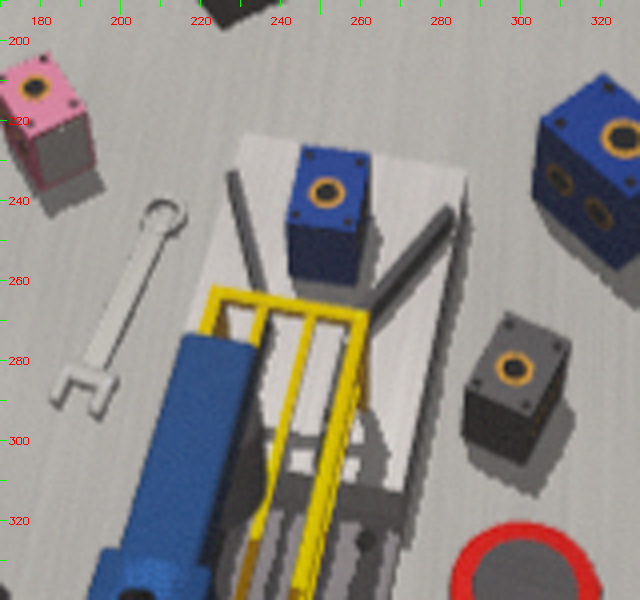

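```bash
cat > m.py <<'E'
from h import *
a=np.load("sc.npy",allow_pickle=True).item();b=np.load("sd.npy",allow_pickle=True).item()
def show(n,d,pts,z):
    P=np.array([onz(d,u,v,z)[:2] for u,v in pts]);print(n,(P*1000).round(0).tolist(),"mean",(P.mean(0)*1000).round(1));return P
show("mat sc",a,[(187,162),(216,158.5),(223.5,213.5),(191,218)],.003)
show("mat sd",b,[(294.5,163),(226,197),(208,174)],.003)
show("tip sc",a,[(197,209.3),(204.5,209)],.021)
show("tip sd",b,[(217.5,173),(221,179)],.021)
show("grip sc",a,[(195,153),(201,151.3),(202,157),(195,158)],.088)
show("grip sd",b,[(267,138),(273.5,134.5),(277.5,138),(271,141.5)],.088)
for n,P in(("sc",show("blk sc",a,[(290,189),(305.6,197),(298.6,206.5),(282.4,198.4)],.110)),("sd",show("blk sd",b,[(245.7,226.7),(262.7,228.2),(260.5,245.5),(242,244.5)],.110))):
    print(n,np.linalg.norm(np.roll(P,-1,0)-P,axis=1).round(4),[np.degrees(np.arctan2(*(np.roll(P,-1,0)-P)[i][::-1])).round(1) for i in range(4)])
show("deck rear sc",a,[(261,214.5),(286.5,183.5)],.046)
show("deck rear sd",b,[(231,224),(287,233)],.046)
show("deck front sd right",b,[(270,312)],.046)
show("deck front sc left",a,[(325,252.5)],.046)
show("guard top sc",a,[(333.5,187),(319.5,217.5),(398,221),(387,254)],.148)
show("guard top sd",b,[(223.5,262.5),(261.5,269)],.148)
E
python3 m.py
```

```text
mat sc [[512.0, -401.0], [446.0, -315.0], [639.0, -161.0], [707.0, -247.0]] mean [ 576.  -281.2]
mat sd [[439.0, -315.0], [631.0, -160.0], [698.0, -245.0]] mean [ 589.5 -240.4]
tip sc [[677.0, -240.0], [664.0, -219.0]] mean [ 670.2 -229.5]
tip sd [[666.0, -236.0], [652.0, -213.0]] mean [ 659.4 -224.5]
grip sc [[517.0, -346.0], [501.0, -332.0], [521.0, -314.0], [536.0, -333.0]] mean [ 518.7 -331.6]
grip sd [[526.0, -329.0], [508.0, -346.0], [495.0, -332.0], [513.0, -315.0]] mean [ 510.8 -330.6]
blk sc [[514.0, 19.0], [519.0, 75.0], [561.0, 71.0], [558.0, 15.0]] mean [537.8  45.2]
blk sd [[551.0, 18.0], [508.0, 19.0], [509.0, 71.0], [554.0, 72.0]] mean [530.4  45.1]
sc [0.0562 0.0425 0.057  0.0439] [np.float64(85.3), np.float64(-5.4), np.float64(-93.3), np.float64(173.6)]
sd [0.0427 0.052  0.045  0.0541] [np.float64(179.2), np.float64(89.2), np.float64(1.8), np.float64(-93.2)]
deck rear sc [[606.0, -35.0], [455.0, -18.0]] mean [530.7 -26.7]
deck rear sd [[598.0, -33.0], [447.0, -18.0]] mean [522.4 -25.7]
deck front sd right [[474.0, 211.0]] mean [473.6 211.1]
deck front sc left [[632.0, 197.0]] mean [631.9 197.5]
guard top sc [[470.0, 142.0], [591.0, 148.0], [495.0, 348.0], [610.0, 352.0]] mean [541.4 247.5]
guard top sd [[586.0, 151.0], [498.0, 159.0]] mean [542.1 154.9]
```

```bash
cat >> h.py <<'E'
def delta(pos,head=None):
    s=manip.sense();Rm=R.from_quat(s["tool_rot"]).as_matrix()
    d=Rm.T@(np.asarray(pos)-s["tcp_pos"])*1000
    th=np.degrees(np.arctan2(Rm[1,0],Rm[0,0]))
    # correction to exact downright heading
    out=[]
    if head is None: head=th
    h=np.radians(head);T=np.array([[np.cos(h),np.sin(h),0],[np.sin(h),-np.cos(h),0],[0,0,-1]]).T
    T=np.column_stack([[np.cos(h),np.sin(h),0],[np.sin(h),-np.cos(h),0],[0,0,-1]])
    rv=R.from_matrix(Rm.T@T).as_rotvec()
    print("t %.2f tcp %s th %.2f force %s gap %.3f"%(s["t"],(s["tcp_pos"]*1000).round(1),th,s["force"].round(1),s["finger_gap"]))
    print("shift mm",d.round(1),"rows>=",np.linalg.norm(d)/41.7,"turn rad",rv.round(4),"rows>=",np.linalg.norm(rv)/.125)
E
python3 - <<'E'
from m import *
show("big",b,[(323,210),(342,228)],.09);show("spare",b,[(299,281)],.064);show("vg",b,[(300,336)],.111)
delta([.515,-.331,.17],34.8)
E
```

```text
mat sc [[512.0, -401.0], [446.0, -315.0], [639.0, -161.0], [707.0, -247.0]] mean [ 576.  -281.2]
mat sd [[439.0, -315.0], [631.0, -160.0], [698.0, -245.0]] mean [ 589.5 -240.4]
tip sc [[677.0, -240.0], [664.0, -219.0]] mean [ 670.2 -229.5]
tip sd [[666.0, -236.0], [652.0, -213.0]] mean [ 659.4 -224.5]
grip sc [[517.0, -346.0], [501.0, -332.0], [521.0, -314.0], [536.0, -333.0]] mean [ 518.7 -331.6]
grip sd [[526.0, -329.0], [508.0, -346.0], [495.0, -332.0], [513.0, -315.0]] mean [ 510.8 -330.6]
blk sc [[514.0, 19.0], [519.0, 75.0], [561.0, 71.0], [558.0, 15.0]] mean [537.8  45.2]
blk sd [[551.0, 18.0], [508.0, 19.0], [509.0, 71.0], [554.0, 72.0]] mean [530.4  45.1]
sc [0.0562 0.0425 0.057  0.0439] [np.float64(85.3), np.float64(-5.4), np.float64(-93.3), np.float64(173.6)]
sd [0.0427 0.052  0.045  0.0541] [np.float64(179.2), np.float64(89.2), np.float64(1.8), np.float64(-93.2)]
deck rear sc [[606.0, -35.0], [455.0, -18.0]] mean [530.7 -26.7]
deck rear sd [[598.0, -33.0], [447.0, -18.0]] mean [522.4 -25.7]
deck front sd right [[474.0, 211.0]] mean [473.6 211.1]
deck front sc left [[632.0, 197.0]] mean [631.9 197.5]
guard top sc [[470.0, 142.0], [591.0, 148.0], [495.0, 348.0], [610.0, 352.0]] mean [541.4 247.5]
guard top sd [[586.0, 151.0], [498.0, 159.0]] mean [542.1 154.9]
big [[358.0, -69.0], [310.0, -15.0]] mean [333.9 -42.1]
spare [[411.0, 133.0]] mean [410.5 132.8]
vg [[405.0, 292.0]] mean [404.7 291.9]
t 0.25 tcp [ 259.8 -568.1  230.9] th 24.57 force [ 0.5 -0.5  0.6] gap 0.999
shift mm [ 330.6 -109.4   61. ] rows>= 8.479062904248458 turn rad [-0.001  -0.0003 -0.1785] rows>= 1.4283678273245897
```

Emit:
servo_tool([
  [33,-11,6,0,0,0,1],
  [33,-11,6,0,0,0,1],
  [33,-11,6,0,0,0,1],
  [33,-11,6,0,0,0,1],
  [33,-11,6,0,0,0,1],
  [33,-11,6,0,0,0,1],
  [33,-11,6,0,0,0,1],
  [33,-11,6,0,0,0,1],
  [33,-11,6,0,0,0,1],
  [20,-7,4,0,0,0,1],
  [0,0,0,0,0,-0.09,1],
  [0,0,0,0,0,-0.09,1],
], grip_force=60)

```text
t: 1.25
tcp_pos: [0.5142, -0.3337, 0.1678]
tool_rot: [0.954, 0.3, -0.001, 0.002]
force: [0.0, -0.1, 0.4]
finger_gap: 1.001
```

Run:
```python
from h import *
delta([.515,-.331,.17],34.8)
d=manip.snapshot("wrist");np.save("w1.npy",d,allow_pickle=True)
cv2.imwrite("pics/w1.png",d["frame"][:,:,::-1])
```

```text
t 1.25 tcp [ 514.2 -333.7  167.8] th 34.87 force [ 0.  -0.1  0.4] gap 1.001
shift mm [ 2.2 -1.7 -2.2] rows>= 0.08500048152214656 turn rad [0.0029 0.0028 0.0012] rows>= 0.033605033332433795
```

View pics/w1.png

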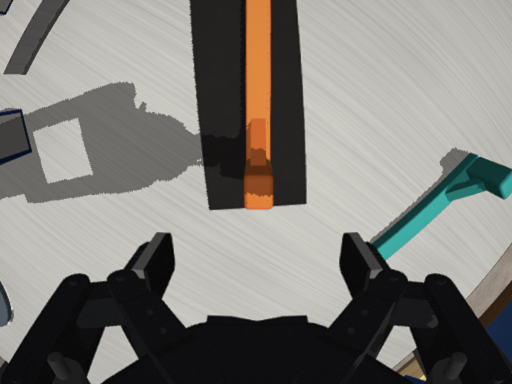

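```bash
cat >> h.py <<'E'
def fonz(d,u,v,z):
    K=d["mtx"];T=d["world_from_camera"]
    x=(u-K[0,2])/K[0,0];y=(v-K[1,2])/K[1,1];r=np.hypot(x,y)
    s=np.sin(r)/r if r>1e-9 else 1
    c=np.array([x*s,-y*s,-np.cos(r)]);w=T[:3,:3]@c;o=T[:3,3]
    return o+w*(z-o[2])/w[2]
E
python3 - <<'E'
from h import *
d=np.load("w1.npy",allow_pickle=True).item()
crop(d,190,60,320,220,4,"w1c.png")
for p in [(244.5,178),(273,178),(273,208),(245,208)]: print(p,(fonz(d,*p,.088)*1000).round(1))
for p in [(247,20),(271,20)]: print(p,(fonz(d,*p,.021)*1000).round(1))
for p in [(210,209),(306,204)]: print("mat",p,(fonz(d,*p,.003)*1000).round(1))
E
```

```text
(244.5, 178) [ 517.  -320.1   88. ]
(273, 178) [ 529.7 -338.3   88. ]
(273, 208) [ 509.3 -353.    88. ]
(245, 208) [ 496.5 -334.5   88. ]
(247, 20) [ 630.3 -241.5   21. ]
(271, 20) [ 643.5 -260.2   21. ]
mat (210, 209) [ 442.8 -319.7    3. ]
mat (306, 204) [ 509.1 -404.4    3. ]
```

View pics/w1c.png

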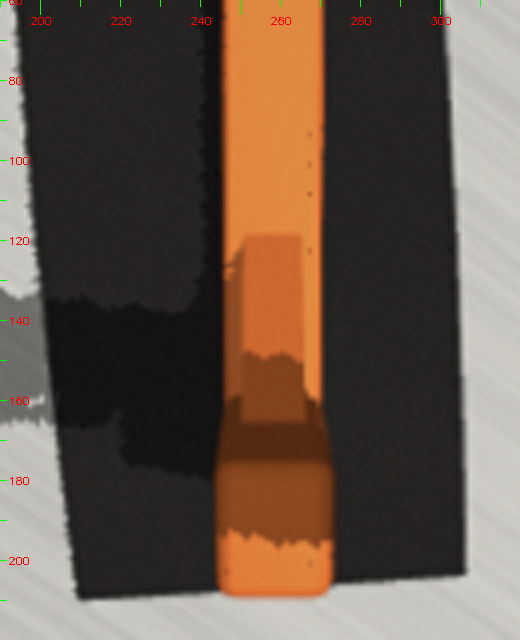

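The crop shows the orange grip's top at about (259,192), centred below the tool, with the bar heading at 34.7°, in line with the tool. I'll go down and grip.

Emit:
servo_tool([
  [0,1,30,0,0,0,1],
  [0,0,30,0,0,0,1],
  [0,0,30,0,0,0,1],
  [0,0,20,0,0,0,1],
  [0,0,9,0,0,0,1],
  [0,0,2,0,0,0,-1],
  [0,0,0,0,0,0,-1],
  [0,0,0,0,0,0,-1],
  [0,0,0,0,0,0,-1],
  [0,0,0,0,0,0,-1],
], grip_force=80)

```text
t: 2.13
tcp_pos: [0.5187, -0.3397, 0.0479]
tool_rot: [0.956, 0.295, 0.002, 0.007]
force: [0.7, -0.0, -0.7]
finger_gap: 0.299
```

Run:
```python
from h import *
delta([.514,-.335,.17],34.8)
d=manip.snapshot("wrist");cv2.imwrite("pics/w2.png",d["frame"][:,:,::-1])
```

```text
t 2.13 tcp [ 518.7 -339.7   47.9] th 34.30 force [ 0.7 -0.  -0.7] gap 0.299
shift mm [  -1.3   -4.6 -122.1] rows>= 2.9313004448074453 turn rad [ 0.0155 -0.0001 -0.0087] rows>= 0.14230596967522982
```

View pics/w2.png

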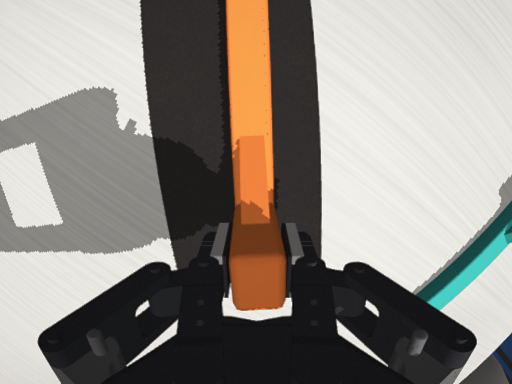

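Run:
```python
from h import *
d=manip.snapshot("wrist");im=d["frame"].astype(int)
m=((im[:,:,0]>150)&(im[:,:,2]<120)&(im[:,:,0]-im[:,:,2]>90)).astype(np.uint8)
P=[]
for v in range(2,125,6):
    c=np.where(m[v,200:300])[0]+200
    p=(fonz(d,c[0],v,.021)+fonz(d,c[-1]+1,v,.021))/2;P.append(p);
    if v%24==2:print(v,c[0],c[-1],np.linalg.norm(fonz(d,c[0],v,.021)-fonz(d,c[-1]+1,v,.021)).round(4),p.round(4))
P=np.array(P);f=np.polyfit(P[:,0],P[:,1],1);print("heading",np.degrees(np.arctan(f[0])))
s=manip.sense();t=s["tcp_pos"];print("line offset at tcp x",np.polyval(f,t[0])-t[1])
```

```text
2 230 271 0.0237 [ 0.6238 -0.2648  0.021 ]
26 231 272 0.0235 [ 0.6119 -0.2737  0.021 ]
50 231 272 0.0235 [ 0.6001 -0.2817  0.021 ]
74 232 273 0.0235 [ 0.589 -0.29   0.021]
98 233 274 0.0236 [ 0.5779 -0.2982  0.021 ]
122 234 274 0.0233 [ 0.5668 -0.3061  0.021 ]
heading 35.98421758587337
line offset at tcp x -0.0011427331982988287
```

Emit:
servo_tool([
  [0,0,-10,0,0,0,-1],
  [0,0,-30,0,0,0,-1],
  [0,0,-35,0,0,0,-1],
  [0,0,-35,0,0,0,-1],
  [0,0,0,0,0,-0.1,-1],
  [0,0,0,0,0,-0.11,-1],
  [0,0,0,0,0,-0.11,-1],
  [0,0,0,0,0,-0.11,-1],
  [0,0,0,0,0,-0.11,-1],
  [0,0,0,0,0,-0.11,-1],
  [0,0,0,0,0,-0.11,-1],
  [0,0,0,0,0,-0.09,-1],
])

```text
t: 3.23
tcp_pos: [0.519, -0.3387, 0.1776]
tool_rot: [0.735, 0.678, -0.001, 0.015]
force: [-0.1, -0.9, -0.8]
finger_gap: 0.276
```

Run:
```python
from h import *
delta([.5066,-.2014,.13],83)
```

```text
t 3.23 tcp [ 519.  -338.7  177.6] th 85.37 force [-0.1 -0.9 -0.8] gap 0.276
shift mm [136.9 -24.4  44.1] rows>= 3.498147480820217 turn rad [0.0211 0.0217 0.0416] rows>= 0.41188917802292724
```

Emit:
servo_tool([
  [0,0,0,0.02,0.02,0.04,-1],
  [30,-5,0,0,0,0,-1],
  [35,-6,0,0,0,0,-1],
  [35,-6,10,0,0,0,-1],
  [25,-4,20,0,0,0,-1],
  [11,-2,17,0,0,0,-1],
  [0,0,0,0,0,0,-1],
])

```text
t: 3.82
tcp_pos: [0.5143, -0.2002, 0.1377]
tool_rot: [0.749, 0.662, 0.001, 0.009]
force: [-1.3, -0.2, -1.8]
finger_gap: 0.271
```

Run:
```python
from h import *
delta([.5066,-.2014,.13],83)
a=manip.snapshot("scene");b=manip.snapshot("side");w=manip.snapshot("wrist")
crop(a,230,110,390,240,4,"s3.png");crop(b,200,160,340,290,4,"d3.png");cv2.imwrite("pics/w3.png",w["frame"][:,:,::-1])
np.save("sc.npy",a,allow_pickle=True);np.save("sd.npy",b,allow_pickle=True);np.save("w.npy",w,allow_pickle=True)
```

```text
t 3.82 tcp [ 514.3 -200.2  137.7] th 82.97 force [-1.3 -0.2 -1.8] gap 0.271
shift mm [-2.  -7.6  7.7] rows>= 0.2627846860236691 turn rad [ 0.0139  0.0108 -0.0005] rows>= 0.14108353098270243
```

View pics/s3.png

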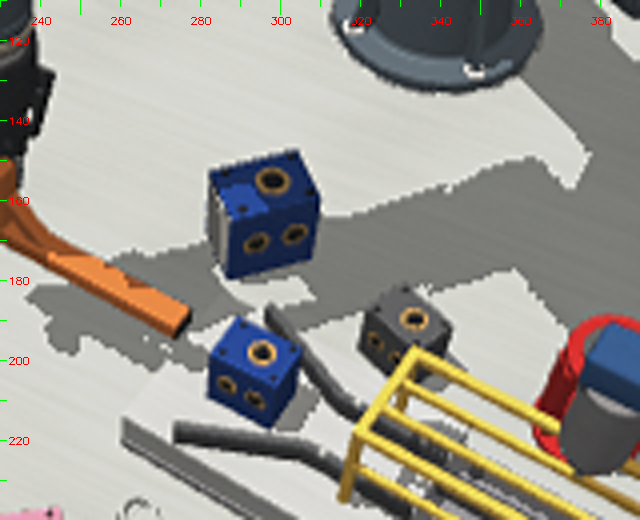

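View pics/d3.png

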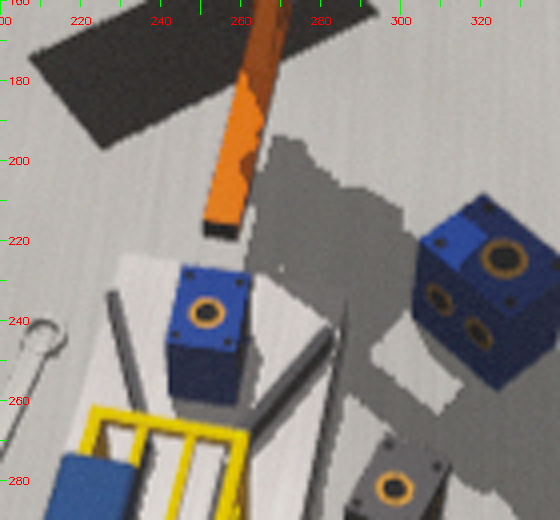

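View pics/w3.png

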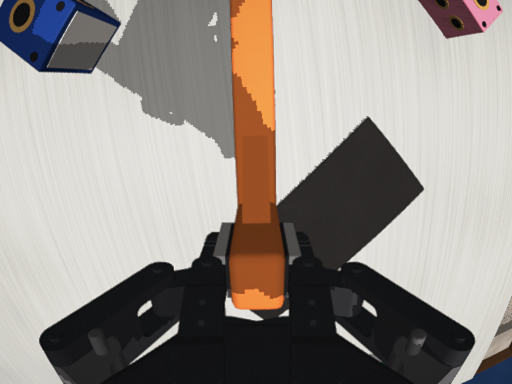

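```bash
cat >> h.py <<'E'
def tri(a,pa,b,pb):
    o1,r1=ray(a,*pa);o2,r2=ray(b,*pb);r1=r1/np.linalg.norm(r1);r2=r2/np.linalg.norm(r2)
    A=np.column_stack([r1,-r2]);k=np.linalg.lstsq(A,o2-o1,rcond=None)[0]
    p,q=o1+r1*k[0],o2+r2*k[1];return (p+q)/2,np.linalg.norm(p-q)
def chute(p,S=(.553,.206),h=83.5):
    h=np.radians(h);d=np.asarray(p)[:2]-np.array(S);return np.array([d@[np.cos(h),np.sin(h)],d@[-np.sin(h),np.cos(h)]])*1000
E
python3 - <<'E'
from h import *
a=np.load("sc.npy",allow_pickle=True).item();b=np.load("sd.npy",allow_pickle=True).item();w=np.load("w.npy",allow_pickle=True).item()
p,e=tri(a,(275.2,189.7),b,(255.6,215.5));print("tip top",p,e,chute(p))
for n,pa,pb in(("blk ctr hole",(295.3,197.7),(251.5,238)),("deckrear L/R",(261,214.5),(231,224)),("guard L",(319.5,217.5),(223.5,262.5)),("guardR",(334,197.5),(261.5,269))):
    p,e=tri(a,pa,b,pb);print(n,p.round(4),e.round(4),chute(p).round(1))
s=manip.sense();print(chute(s["tcp_pos"]))
im=w["frame"].astype(int)
m=((im[:,:,0]>110)&(im[:,:,0]-im[:,:,2]>80))
P=[]
for v in range(2,125,6):
    c=np.where(m[v,200:300])[0]+200
    l,r=[fonz(w,u,v,.021+.1377-.0479) for u in(c[0],c[-1]+1)];P.append((l+r)/2)
P=np.array(P);print(np.linalg.norm(l-r));f=np.polyfit(P[:,1],P[:,0],1);print("heading",90-np.degrees(np.arctan(f[0])))
E
```

```text
tip top [ 0.53113668 -0.02476733  0.10027386] 0.0030715938381295047 [-231.7589208    -4.40082143]
blk ctr hole [0.5332 0.0475 0.1052] 0.0004 [-159.7    1.7]
deckrear L/R [ 0.5996 -0.0392  0.036 ] 0.0026 [-238.4  -74.1]
guard L [0.5867 0.1472 0.1422] 0.0004 [-54.6 -40.2]
guardR [0.4994 0.1562 0.1407] 0.0026 [-55.5  47.6]
[-412.56309192  -11.42351818]
0.023492712852788377
heading 84.4968549430272
```

Run:
```python
from h import *
delta([.5046,-.2012,.105],81.7)
```

```text
t 3.97 tcp [ 517.6 -205.2  140.6] th 82.83 force [ 0.8 -0.3 -2.2] gap 0.273
shift mm [  2.9 -14.2  35.2] rows>= 0.9135175797038242 turn rad [0.0223 0.0154 0.0198] rows>= 0.26899634650062804
```

Emit:
servo_tool([
  [1,-7,10,0.01,0.007,0.01,-1],
  [1,-7,10,0.01,0.007,0.01,-1],
  [0,0,10,0,0,0,-1],
  [0,0,0,0,0,0,-1],
  [0,0,0,0,0,0,-1],
])

```text
t: 4.38
tcp_pos: [0.5062, -0.2085, 0.111]
tool_rot: [0.759, 0.651, 0.001, 0.005]
force: [-1.0, -0.1, -2.3]
finger_gap: 0.273
```

Run:
```python
from h import *
delta([.5046,-.2012,.094],81.7)
```

```text
t 4.38 tcp [ 506.2 -208.5  111. ] th 81.24 force [-1.  -0.1 -2.3] gap 0.273
shift mm [ 7.  -2.8 16.9] rows>= 0.44435235004728985 turn rad [ 0.0095  0.0052 -0.008 ] rows>= 0.1083082402972584
```

Emit:
servo_tool([
  [3,-1,8,0.01,0.005,-0.006,-1],
  [2,-1,5,0,0,0,-1],
  [0,0,2,0,0,0,-1],
  [0,0,0,0,0,0,-1],
])

```text
t: 4.72
tcp_pos: [0.505, -0.2039, 0.094]
tool_rot: [0.757, 0.653, -0.0, -0.001]
force: [0.7, -1.2, -1.3]
finger_gap: 0.273
```

Run:
```python
from h import *
delta([.5046,-.2012,.094],81.7)
a=manip.snapshot("scene");b=manip.snapshot("side")
crop(a,220,130,380,250,4,"s4.png");crop(b,200,160,340,290,4,"d4.png")
np.save("sc.npy",a,allow_pickle=True);np.save("sd.npy",b,allow_pickle=True)
delta([.5046,-.2012,.094],81.7)
```

```text
t 4.72 tcp [ 505.  -203.9   94. ] th 81.53 force [ 0.7 -1.2 -1.3] gap 0.273
shift mm [ 2.6 -0.8 -0. ] rows>= 0.06570601238780158 turn rad [-0.0015 -0.0003 -0.003 ] rows>= 0.027073380373928573
t 4.82 tcp [ 505.2 -204.    94.4] th 81.53 force [-0.2  0.3 -0.6] gap 0.270
shift mm [ 2.6 -1.   0.4] rows>= 0.06822663920809176 turn rad [-0.0009 -0.0001 -0.003 ] rows>= 0.025105078435891763
```

View pics/s4.png

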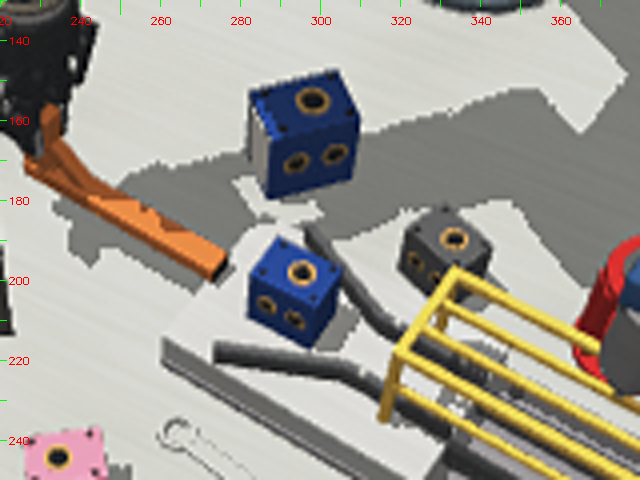

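View pics/d4.png

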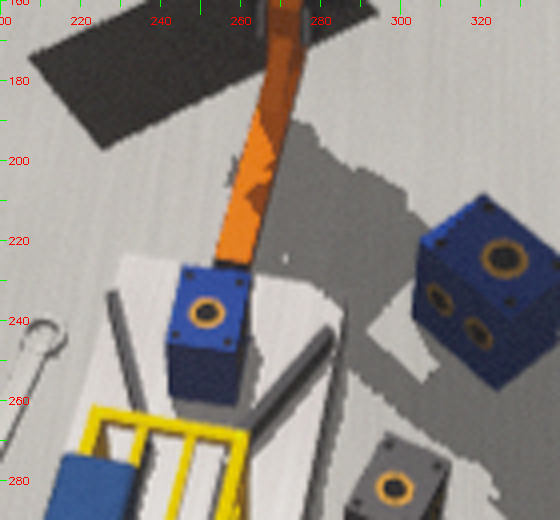

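Run:
```python
from h import *
a=np.load("sc.npy",allow_pickle=True).item();b=np.load("sd.npy",allow_pickle=True).item()
p,e=tri(a,(275,195.2),b,(258.6,225.5));print(p,e,chute(p))
P=(onz(a,275,195.2,.067)+onz(b,258.6,225.5,.067))/2;print(P,chute(P))
# rails/guard/blocks via average onz
def av(pa,pb,z):
    P=(onz(a,*pa,z)+onz(b,*pb,z))/2;return chute(P).round(1)
print("guard L R",av((319.5,217.5),(223.5,262.5),.148),av((334,197.5),(261.5,269),.148))
print("blk hole",av((295.3,197.7),(251.5,238),.11))
print("rail ends",av((273.5,217),(227.5,233),.068),av((297,186.5),(282.5,242),.068))
```

```text
[ 0.52317902 -0.027733    0.05582109] 0.0007225126386318944 [-235.6063624     3.16996043]
[ 0.52639047 -0.02200077  0.067     ] [-229.54742953    0.6280654 ]
guard L R [-52.2 -41.3] [-52.7  45.2]
blk hole [-157.3    0.7]
rail ends [-187.7  -72.3] [-189.9   70.9]
```

Emit:
servo_tool([
  [8,0,0,0,0,0,-1],
  [10,0,0,0,0,0,-1],
  [8,-1,0,0,0,0,-1],
  [5,0,0,0,0,0,-1],
  [5,0,0,0,0,0,-1],
  [5,0,0,0,0,0,-1],
  [5,0,0,0,0,0,-1],
  [5,0,0,0,0,0,-1],
  [5,-1,0,0,0,0,-1],
  [5,0,0,0,0,0,-1],
  [5,0,0,0,0,0,-1],
  [0,0,0,0,0,0,-1],
])

```text
t: 5.82
tcp_pos: [0.5157, -0.1338, 0.0966]
tool_rot: [0.756, 0.655, -0.001, 0.004]
force: [0.6, -1.4, -0.3]
finger_gap: 0.276
```

```bash
cat > look.py <<'E'
from h import *
import sys
n=sys.argv[1]
delta([.5046,-.2012,.094],81.7)
s=manip.sense();print("chute tcp",chute(s["tcp_pos"]).round(1))
a=manip.snapshot("scene");b=manip.snapshot("side")
np.save("sc.npy",a,allow_pickle=True);np.save("sd.npy",b,allow_pickle=True)
crop(a,230,140,430,290,4,"s%s.png"%n);crop(b,180,180,300,384,3,"d%s.png"%n)
i1=cv2.resize(cv2.imread("pics/s%s.png"%n),(600,450));i2=cv2.imread("pics/d%s.png"%n)
i2=cv2.resize(i2,(200,340));c=np.zeros((450,800,3),np.uint8);c[:,:600]=i1;c[:340,600:]=i2;cv2.imwrite("pics/l%s.png"%n,c)
E
python3 look.py 5
```

```text
t 5.82 tcp [ 515.7 -133.8   96.6] th 81.78 force [ 0.6 -1.4 -0.3] gap 0.276
shift mm [-68.3  -1.3   3. ] rows>= 1.6395515774443643 turn rad [0.0053 0.0064 0.0014] rows>= 0.0676786186469073
chute tcp [-341.8   -1.4]
```

View pics/l5.png

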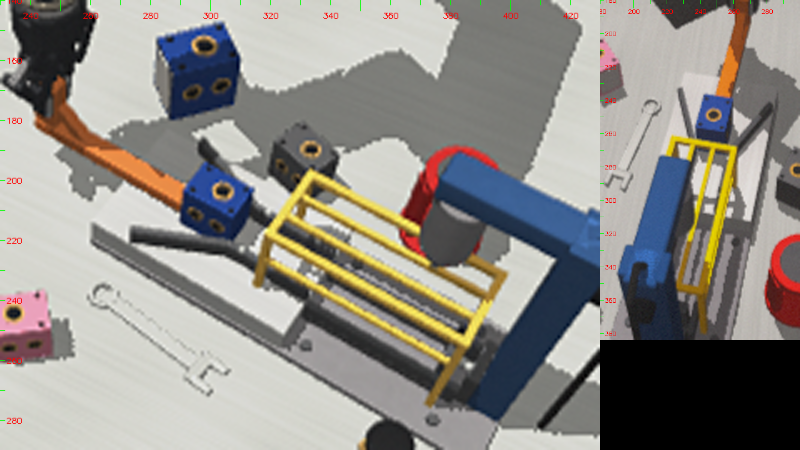

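The stick is in contact with the block, which has slid forward to scene (303,205) and is still upright. I'll continue with a small correction to the left and down.

Emit:
servo_tool([
  [5,-0.5,0.5,0,0.003,0,-1],
  [5,-0.5,0.5,0,0.003,0,-1],
  [5,-0.5,0.5,0,0,0,-1],
  [5,-0.5,0.5,0,0,0,-1],
  [5,-0.5,0.5,0,0,0,-1],
  [5,-0.5,0.3,0,0,0,-1],
  [5,-0.3,0.3,0,0,0,-1],
  [5,-0.3,0.3,0,0,0,-1],
  [5,-0.3,0.3,0,0,0,-1],
  [5,-0.3,0.3,0,0,0,-1],
])

```text
t: 6.75
tcp_pos: [0.5201, -0.0836, 0.093]
tool_rot: [0.757, 0.654, 0.001, 0.005]
force: [0.7, -4.5, 0.9]
finger_gap: 0.27
```

```bash
python3 look.py 6
```

```text
t 6.75 tcp [520.1 -83.6  93. ] th 81.68 force [ 0.7 -4.5  0.9] gap 0.270
shift mm [-118.6    1.6   -0.5] rows>= 2.8442234529534307 turn rad [ 0.009   0.0038 -0.0003] rows>= 0.07779741383658763
chute tcp [-2.915e+02 -1.000e-01]
```

View pics/l6.png

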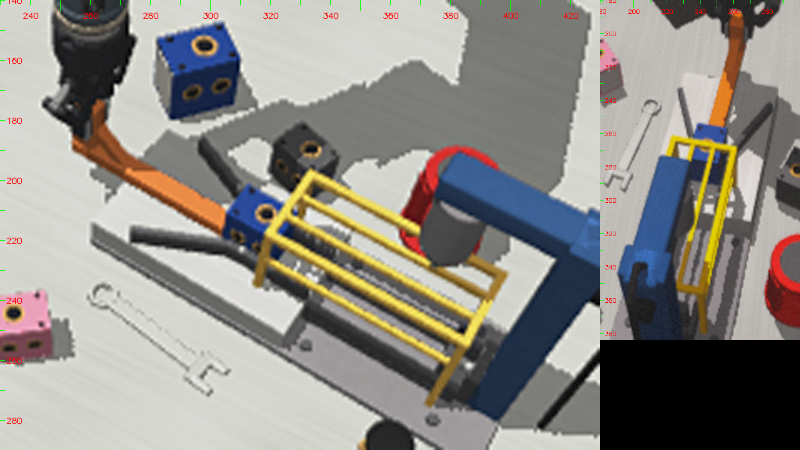

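Emit:
servo_tool([
  [4,-0.3,0.1,0,0,0,-1],
  [4,-0.3,0.1,0,0,0,-1],
  [4,-0.3,0.1,0,0,0,-1],
  [4,-0.3,0.1,0,0,0,-1],
  [4,-0.3,0.1,0,0,0,-1],
  [4,-0.3,0.1,0,0,0,-1],
  [4,-0.3,0.1,0,0,0,-1],
  [4,-0.3,0.1,0,0,0,-1],
  [4,-0.3,0.1,0,0,0,-1],
  [4,-0.3,0.1,0,0,0,-1],
  [4,-0.3,0.1,0,0,0,-1],
  [4,-0.3,0.1,0,0,0,-1],
])

```text
t: 7.85
tcp_pos: [0.5241, -0.0309, 0.0916]
tool_rot: [0.757, 0.653, 0.002, 0.005]
force: [0.4, -3.5, 1.1]
finger_gap: 0.275
```

```bash
python3 look.py 7
```

```text
t 7.85 tcp [524.1 -30.9  91.6] th 81.61 force [ 0.4 -3.5  1.1] gap 0.275
shift mm [-171.3    5.5   -1.8] rows>= 4.110545462365356 turn rad [ 0.0095  0.0033 -0.0016] rows>= 0.0815932502219036
chute tcp [-238.7    1.8]
```

View pics/l7.png

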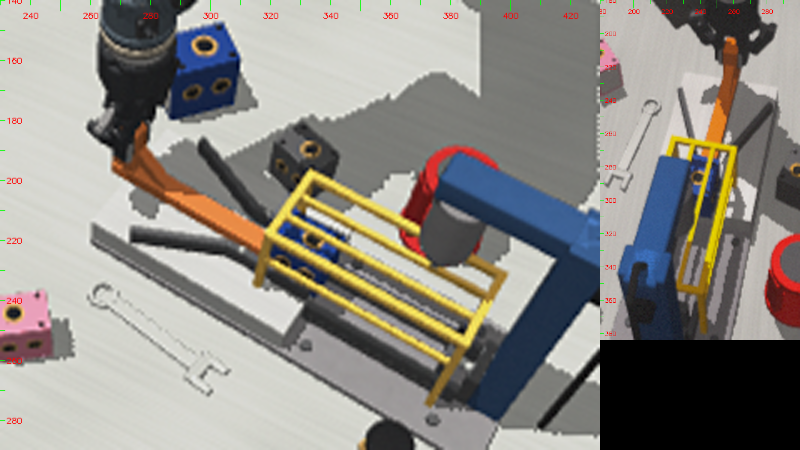

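The block, at scene (316,240) under the guard, is still upright near the step. I'll push on slowly and raise the stick slightly.

Emit:
servo_tool([
  [2.5,-0.1,-1,0,0,0,-1],
  [2.5,-0.1,-0.5,0,0,0,-1],
  [2.5,-0.1,0,0,0,0,-1],
  [2.5,-0.1,0,0,0,0,-1],
  [2.5,-0.1,0,0,0,0,-1],
  [2.5,-0.1,0,0,0,0,-1],
  [2.5,-0.1,0,0,0,0,-1],
  [2.5,-0.1,0,0,0,0,-1],
  [2.5,-0.1,0,0,0,0,-1],
  [2.5,-0.1,0,0,0,0,-1],
])

```text
t: 8.78
tcp_pos: [0.5256, -0.0032, 0.0922]
tool_rot: [0.757, 0.654, 0.001, 0.003]
force: [-0.2, -2.8, 0.1]
finger_gap: 0.267
```

```bash
python3 look.py 8
```

```text
t 8.78 tcp [525.6  -3.2  92.2] th 81.66 force [-0.2 -2.8  0.1] gap 0.267
shift mm [-198.9    7.9   -1.2] rows>= 4.774256002934379 turn rad [ 0.0061  0.0032 -0.0007] rows>= 0.05515312877079314
chute tcp [-211.     3.5]
```

View pics/l8.png

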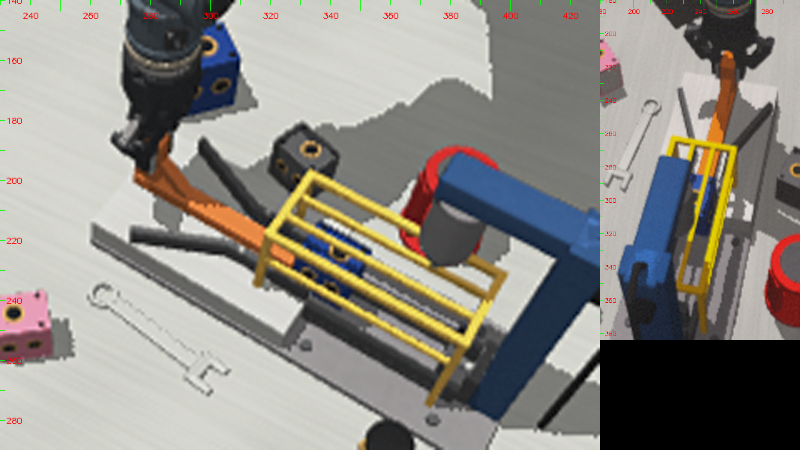

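Emit:
servo_tool([
  [2,0,-0.3,0,0,0,-1],
  [2,0,-0.3,0,0,0,-1],
  [2,0,-0.2,0,0,0,-1],
  [2,0,0,0,0,0,-1],
  [2,0,0,0,0,0,-1],
  [0,0,0,0,0,0,-1],
  [0,0,0,0,0,0,-1],
])

```text
t: 9.47
tcp_pos: [0.5258, 0.0106, 0.0923]
tool_rot: [0.757, 0.654, 0.001, 0.001]
force: [-0.1, -0.7, -0.8]
finger_gap: 0.27
```

```bash
python3 look.py 9
```

```text
t 9.47 tcp [525.8  10.6  92.3] th 81.62 force [-0.1 -0.7 -0.8] gap 0.270
shift mm [-212.6    9.9   -1.8] rows>= 5.104174666455374 turn rad [ 0.0024 -0.0005 -0.0014] rows>= 0.022868435443734566
chute tcp [-197.2    4.9]
```

View pics/l9.png

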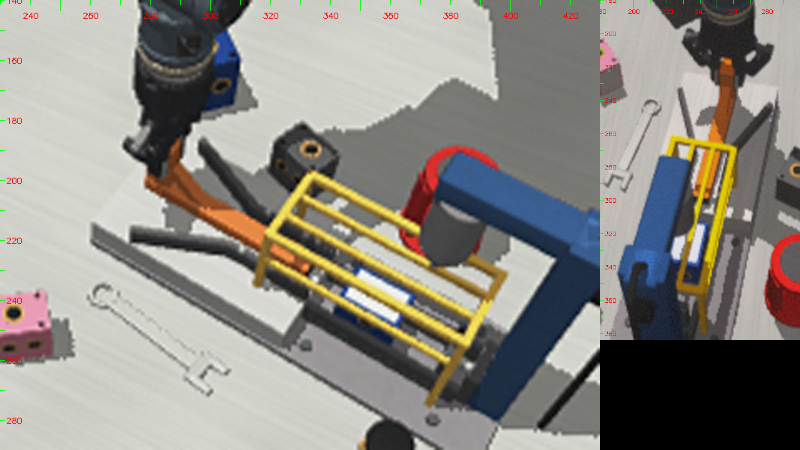

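The block has tipped. Its silver pad faces up at scene (352,244), nose down in the nest. I'll bring the stick up to it with a slight correction to the right.

Emit:
servo_tool([
  [4,0.5,0,0,0,0,-1],
  [4,0.5,0,0,0,0,-1],
  [4,0.5,0,0,0,0,-1],
  [4,0.3,0,0,0,0,-1],
  [4,0.3,0,0,0,0,-1],
  [4,0.2,0,0,0,0,-1],
  [4,0,0,0,0,0,-1],
  [4,0,0,0,0,0,-1],
])

```text
t: 10.23
tcp_pos: [0.5335, 0.0443, 0.0923]
tool_rot: [0.757, 0.653, 0.001, 0.001]
force: [-0.4, -0.2, -1.3]
finger_gap: 0.272
```

```bash
python3 look.py 10
```

```text
t 10.23 tcp [533.5  44.3  92.3] th 81.53 force [-0.4 -0.2 -1.3] gap 0.272
shift mm [-247.1    7.5   -1.9] rows>= 5.927871639157392 turn rad [ 0.0026 -0.0006 -0.0029] rows>= 0.03156690160692667
chute tcp [-162.9    1. ]
```

View pics/l10.png

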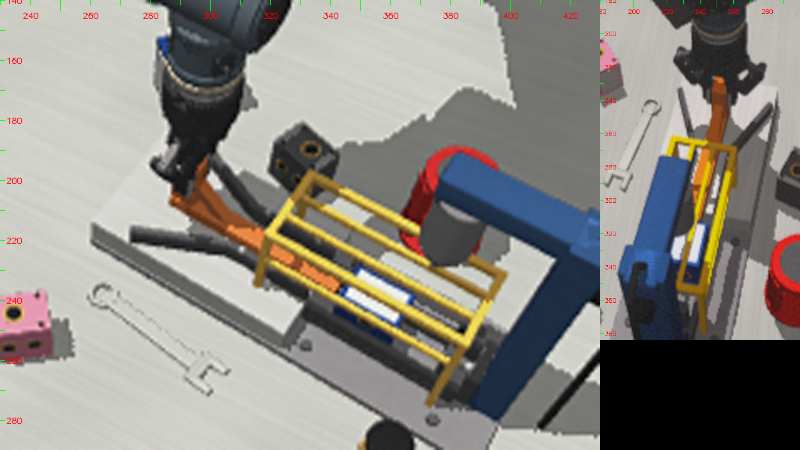

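Now the tip is just short of the block, so I'll push slowly and watch the force.

Emit:
servo_tool([
  [2,0,0,0,0,0,-1],
  [2,0,0,0,0,0,-1],
  [2,0,0,0,0,0,-1],
  [2,0,0,0,0,0,-1],
  [2,0,0,0,0,0,-1],
  [2,0,0,0,0,0,-1],
  [2,0,0,0,0,0,-1],
  [2,0,0,0,0,0,-1],
])

```text
t: 11.0
tcp_pos: [0.5358, 0.0588, 0.0928]
tool_rot: [0.757, 0.654, -0.001, 0.002]
force: [-1.5, -2.3, -0.7]
finger_gap: 0.273
```

```bash
python3 look.py 11
```

```text
t 11.00 tcp [535.8  58.8  92.8] th 81.67 force [-1.5 -2.3 -0.7] gap 0.273
shift mm [-2.618e+02  6.800e+00 -2.000e-01] rows>= 6.279528761738668 turn rad [ 0.0024  0.0035 -0.0004] rows>= 0.03446023933837693
chute tcp [-148.2    0.4]
```

View pics/l11.png

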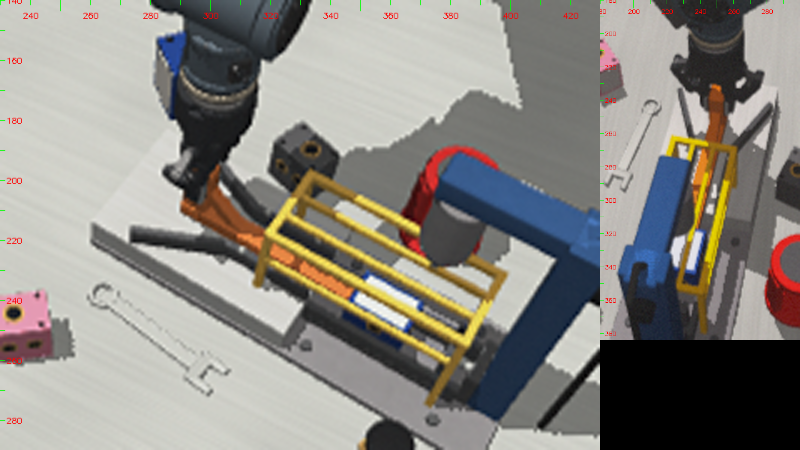

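Emit:
servo_tool([
  [1.5,0,0,0,0,0,-1],
  [1.5,0,0,0,0,0,-1],
  [1.5,0,0,0,0,0,-1],
  [1.5,0,0,0,0,0,-1],
  [1.5,0,0,0,0,0,-1],
  [1.5,0,0,0,0,0,-1],
  [1.5,0,0,0,0,0,-1],
  [1.5,0,0,0,0,0,-1],
])

```text
t: 11.77
tcp_pos: [0.5378, 0.0717, 0.0928]
tool_rot: [0.757, 0.654, -0.0, 0.002]
force: [-0.1, -3.9, 0.4]
finger_gap: 0.271
```

Emit:
servo_tool([
  [1.5,0,0,0,0,0,-1],
  [1.5,0,0,0,0,0,-1],
  [1.5,0,0,0,0,0,-1],
  [1.5,0,0,0,0,0,-1],
])

```text
t: 12.1
tcp_pos: [0.5387, 0.0782, 0.0928]
tool_rot: [0.757, 0.654, -0.001, 0.002]
force: [-0.9, -3.1, 1.0]
finger_gap: 0.271
```

Emit:
servo_tool([
  [1.5,0,0,0,0,0,-1],
  [1.5,0,0,0,0,0,-1],
  [1.5,0,0,0,0,0,-1],
])

```text
t: 12.35
tcp_pos: [0.5392, 0.0831, 0.0928]
tool_rot: [0.756, 0.654, -0.001, 0.002]
force: [-1.0, -2.6, 0.3]
finger_gap: 0.268
```

```bash
python3 look.py 12
```

```text
t 12.35 tcp [539.2  83.1  92.8] th 81.69 force [-1.  -2.6  0.3] gap 0.268
shift mm [-2.864e+02  6.800e+00 -1.000e-01] rows>= 6.869158019338828 turn rad [ 0.0021  0.0039 -0.0002] rows>= 0.03574831848254621
chute tcp [-123.6   -0.2]
```

View pics/l12.png

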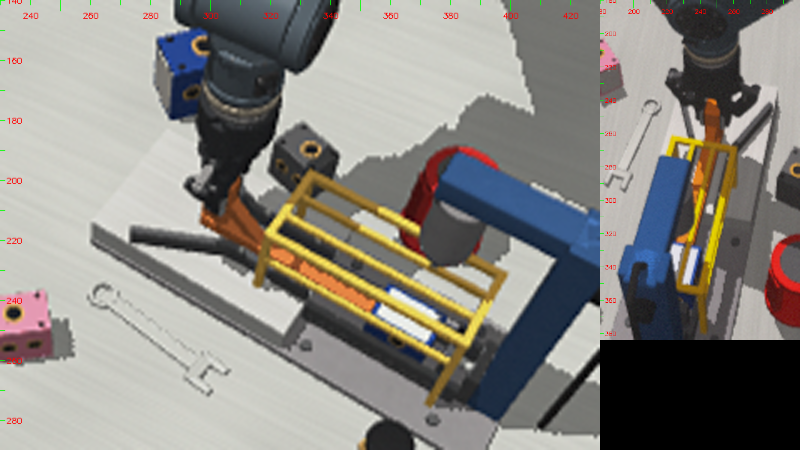

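Emit:
servo_tool([
  [1.5,0,0,0,0,0,-1],
  [1.5,0,0,0,0,0,-1],
  [1.5,0,0,0,0,0,-1],
])

```text
t: 12.7
tcp_pos: [0.5398, 0.0881, 0.0925]
tool_rot: [0.757, 0.654, -0.001, 0.002]
force: [-0.5, -3.8, -0.2]
finger_gap: 0.272
```

Emit:
servo_tool([
  [1.5,0,0,0,0,0,-1],
  [1.5,0,0,0,0,0,-1],
])

```text
t: 12.87
tcp_pos: [0.5402, 0.0912, 0.0925]
tool_rot: [0.757, 0.654, -0.001, 0.002]
force: [0.0, -3.9, -0.1]
finger_gap: 0.272
```

Emit:
servo_tool([
  [1.5,0,0,0,0,0,-1],
  [1.5,0,0,0,0,0,-1],
])

```text
t: 13.03
tcp_pos: [0.5406, 0.0944, 0.0926]
tool_rot: [0.757, 0.654, -0.001, 0.002]
force: [-0.7, -3.0, 0.6]
finger_gap: 0.276
```

Emit:
servo_tool([
  [1.5,0,0,0,0,0,-1],
  [1.5,0,0,0,0,0,-1],
])

```text
t: 13.2
tcp_pos: [0.5413, 0.0966, 0.0928]
tool_rot: [0.756, 0.655, -0.002, 0.003]
force: [-0.1, -12.4, 3.4]
finger_gap: 0.267
```

Emit:
servo_tool([
  [1.5,0,0,0,0,0,-1],
])

```text
t: 13.28
tcp_pos: [0.5419, 0.0966, 0.0932]
tool_rot: [0.755, 0.655, -0.003, 0.004]
force: [-2.2, -11.5, 4.0]
finger_gap: 0.271
```

Emit:
servo_tool([
  [1.5,0,0,0,0,0,-1],
])

```text
t: 13.37
tcp_pos: [0.5422, 0.0965, 0.0935]
tool_rot: [0.755, 0.656, -0.003, 0.005]
force: [-3.6, -8.8, 5.0]
finger_gap: 0.271
```

Emit:
servo_tool([
  [1.5,0,0,0,0,0,-1],
])

```text
t: 13.45
tcp_pos: [0.5425, 0.0966, 0.094]
tool_rot: [0.754, 0.656, -0.004, 0.006]
force: [-2.2, -8.9, 3.8]
finger_gap: 0.271
```

The stop is felt: force rose from 3 N to 9–12 N and progress ceased at tip x ≈ 75 mm. I'll back off and look.

Emit:
servo_tool([
  [-3,0,0,0,0,0,-1],
  [-6,0,0,0,0,0,-1],
  [-8,0,0,0,0,0,-1],
  [-8,0,0,0,0,0,-1],
])

```text
t: 13.78
tcp_pos: [0.5394, 0.0734, 0.0941]
tool_rot: [0.755, 0.656, -0.002, 0.005]
force: [-0.1, 1.1, -1.1]
finger_gap: 0.27
```

```bash
python3 look.py 13
python3 - <<'E'
from h import *
a=np.load("sc.npy",allow_pickle=True).item()
crop(a,320,200,420,290,7,"s13z.png")
E
```

```text
t 13.78 tcp [539.4  73.4  94.1] th 82.02 force [-0.1  1.1 -1.1] gap 0.270
shift mm [-276.8    3.7    3.1] rows>= 6.638776023256697 turn rad [0.0049 0.0106 0.0056] rows>= 0.10364953499876299
chute tcp [-133.2   -1.5]
```

View pics/s13z.png

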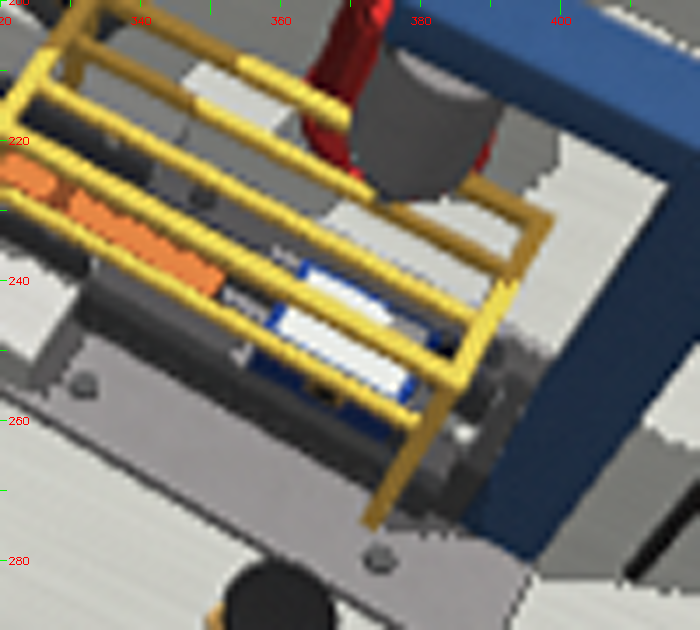

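Emit:
servo_tool([
  [-15,0.3,-1,0,0.005,0,-1],
  [-28,0.5,0,0,0,0,-1],
  [-28,0.5,0,0,0,0,-1],
  [-28,0.5,0,0,0,0,-1],
  [-28,0.5,0,0,0,0,-1],
  [-28,0.5,-4,0,0,0,-1],
  [-28,0.5,-8,0,0,0,-1],
  [-28,0.5,-8,0,0,0,-1],
  [-28,0,-10,0,0,0,-1],
  [-28,0,-15,0,0,0,-1],
  [-15,0,-15,0,0,0,-1],
  [0,0,-10,0,0,0,-1],
])

```text
t: 14.88
tcp_pos: [0.5006, -0.2179, 0.165]
tool_rot: [0.756, 0.655, 0.001, 0.001]
force: [0.6, -0.1, -0.9]
finger_gap: 0.274
```

```bash
python3 look.py 14
python3 - <<'E'
from h import *
delta([.5187,-.3397,.12],34.3)
E
```

```text
t 14.88 tcp [ 500.6 -217.9  165. ] th 81.77 force [ 0.6 -0.1 -0.9] gap 0.274
shift mm [17.   1.3 71. ] rows>= 1.750880421409372 turn rad [ 0.0027 -0.0004  0.0013] rows>= 0.02390054029426814
chute tcp [-427.1    4. ]
t 14.98 tcp [ 501.1 -215.4  165.3] th 81.88 force [-0.5  0.7 -0.8] gap 0.270
shift mm [-120.7   34.8   45.4] rows>= 3.201784522797891 turn rad [ 0.0031 -0.0025  0.8304] rows>= 6.643287124459165
```

View pics/l14.png

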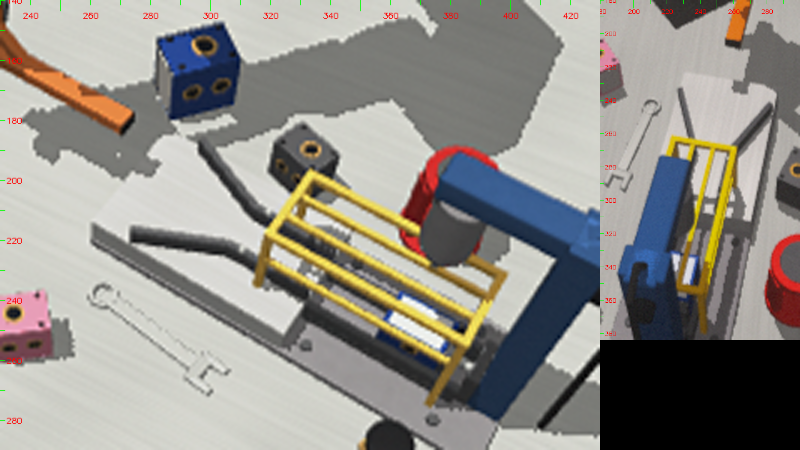

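The stick is clear of the chute, and the block is lying flat at the stop at scene (372,248). I'll take the stick back to the mat.

Emit:
servo_tool([
  [-30,9,0,0,0,0,-1],
  [-32,9,0,0,0,0,-1],
  [-30,9,0,0,0,0,-1],
  [-25,7,0,0,0,0,-1],
  [0,0,0,0,0,0.11,-1],
  [0,0,0,0,0,0.12,-1],
  [0,0,0,0,0,0.12,-1],
  [0,0,0,0,0,0.12,-1],
  [0,0,0,0,0,0.12,-1],
  [0,0,0,0,0,0.12,-1],
  [0,0,0,0,0,0.1,-1],
  [0,0,0,0,0,0,-1],
])

```text
t: 15.98
tcp_pos: [0.5173, -0.3115, 0.1502]
tool_rot: [0.955, 0.295, -0.003, -0.016]
force: [-0.1, -0.4, -1.4]
finger_gap: 0.273
```

Run:
```python
from h import *
delta([.5137,-.3427,.049],34.3)
```

```text
t 15.98 tcp [ 517.3 -311.5  150.2] th 34.35 force [-0.1 -0.4 -1.4] gap 0.273
shift mm [-20.9  27.1 100.3] rows>= 2.541844428951853 turn rad [-0.0335 -0.0031  0.001 ] rows>= 0.2695158908316087
```

Emit:
servo_tool([
  [-6,8,0,-0.017,0,0,-1],
  [-6,8,20,-0.017,0,0,-1],
  [-5,7,25,0,0,0,-1],
  [-4,4,20,0,0,0,-1],
  [0,0,10,0,0,0,-1],
  [0,0,0,0,0,0,-1],
])

```text
t: 16.48
tcp_pos: [0.5171, -0.3412, 0.0704]
tool_rot: [0.952, 0.306, 0.002, 0.001]
force: [-0.9, 1.3, -1.3]
finger_gap: 0.274
```

Run:
```python
from h import *
delta([.5137,-.3427,.049],34.3)
a=manip.snapshot("scene");b=manip.snapshot("side");crop(a,150,110,270,230,5,"s15.png");crop(b,190,110,310,210,5,"d15.png")
```

```text
t 16.48 tcp [ 517.1 -341.2   70.4] th 35.66 force [-0.9  1.3 -1.3] gap 0.274
shift mm [-3.7 -0.8 21.4] rows>= 0.5206255502073239 turn rad [ 0.0027 -0.0037  0.0237] rows>= 0.19296223549854044
```

View pics/s15.png

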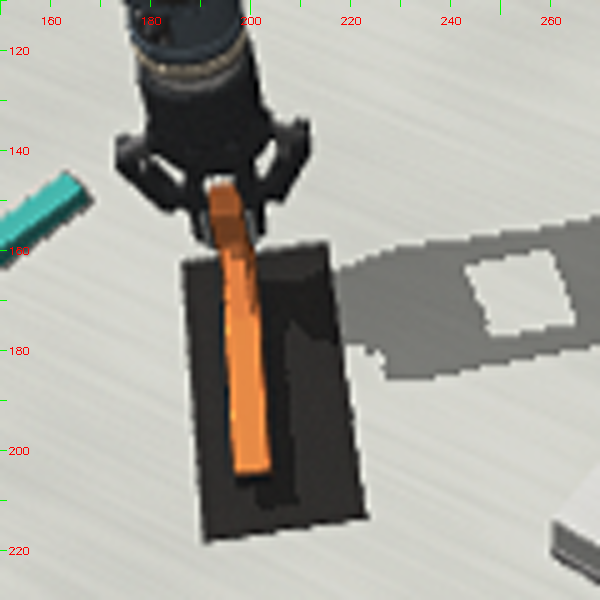

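View pics/d15.png

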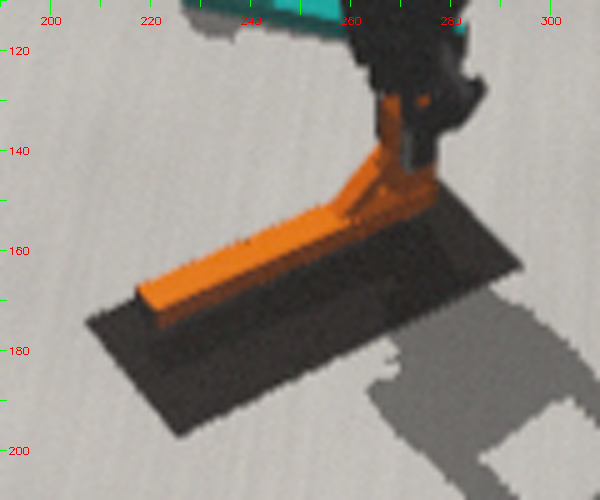

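The stick hangs level about 22 mm over the mat, within its edges. I'll lower it, nudging 5 mm toward the middle.

Emit:
servo_tool([
  [-1,-2,6,0,0,0.01,-1],
  [-1,-2,6,0,0,0.01,-1],
  [0,-1,4,0,0,0,-1],
  [0,0,2,0,0,0,-1],
  [0,0,1,0,0,0,-1],
])

```text
t: 17.0
tcp_pos: [0.5157, -0.3393, 0.0562]
tool_rot: [0.955, 0.297, 0.005, 0.006]
force: [-0.1, 0.1, -0.4]
finger_gap: 0.276
```

Emit:
servo_tool([
  [0,0,3,0,0,0,-1],
  [0,0,3,0,0,0,-1],
  [0,0,1.5,0,0,0,-1],
  [0,0,1,0,0,0,-1],
  [0,0,1,0,0,0,-1],
])

```text
t: 17.42
tcp_pos: [0.5166, -0.3398, 0.0477]
tool_rot: [0.955, 0.297, 0.005, 0.006]
force: [-2.7, 2.5, 13.5]
finger_gap: 0.27
```

Emit:
servo_tool([
  [0,0,-0.5,0,0,0,0],
  [0,0,0,0,0,0,0.5],
  [0,0,0,0,0,0,1],
  [0,0,0,0,0,0,1],
  [0,0,0,0,0,0,1],
  [0,0,0,0,0,0,1],
])

```text
t: 17.92
tcp_pos: [0.5177, -0.3408, 0.0493]
tool_rot: [0.955, 0.297, 0.006, 0.008]
force: [-0.6, -0.3, -0.5]
finger_gap: 0.997
```

Emit:
servo_tool([
  [0,0,-8,0,0,0,1],
  [0,0,-15,0,0,0,1],
  [0,0,-25,0,0,0,1],
  [0,0,-30,0,0,0,1],
  [0,0,-35,0,0,0,1],
  [-20,0,-20,0,0,0,1],
  [-30,0,0,0,0,0,1],
  [-30,0,0,0,0,0,1],
  [0,0,0,0,0,0,1],
  [0,0,0,0,0,0,1],
])

```text
t: 18.75
tcp_pos: [0.4483, -0.386, 0.1925]
tool_rot: [0.954, 0.298, 0.006, 0.009]
force: [-0.3, 0.1, -0.6]
finger_gap: 0.996
```

```bash
python3 look.py 16
python3 - <<'E'
from h import *
a=np.load("sc.npy",allow_pickle=True).item();b=np.load("sd.npy",allow_pickle=True).item()
crop(a,150,110,270,230,5,"s16.png");crop(a,320,200,420,290,7,"s16z.png");crop(b,190,110,310,210,5,"d16.png")
E
```

```text
t 18.75 tcp [ 448.3 -386.   192.5] th 34.74 force [-0.3  0.1 -0.6] gap 0.996
shift mm [ 150.9 -121.9   96.9] rows>= 5.199727536460086 turn rad [ 0.0233  0.0027 -0.8197] rows>= 6.559930648995388
chute tcp [-600.   37.]
```

View pics/s16.png

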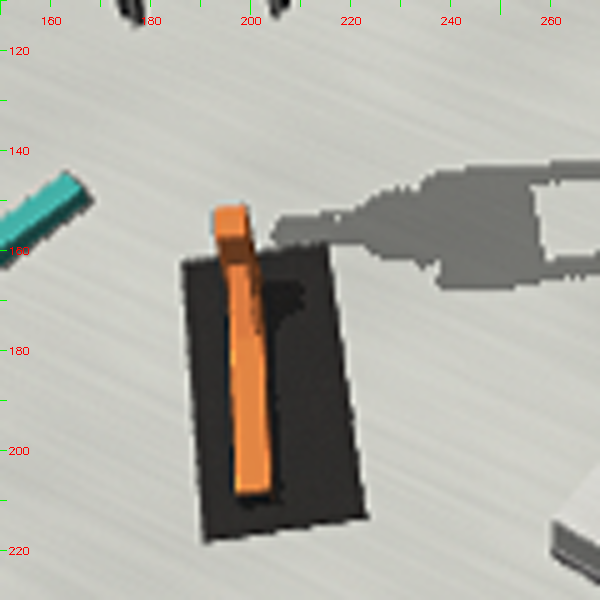

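View pics/s16z.png

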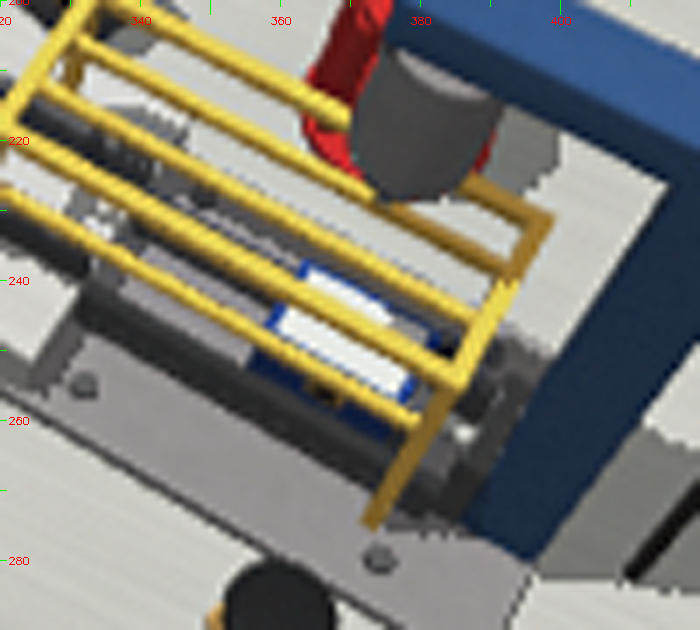

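View pics/d16.png

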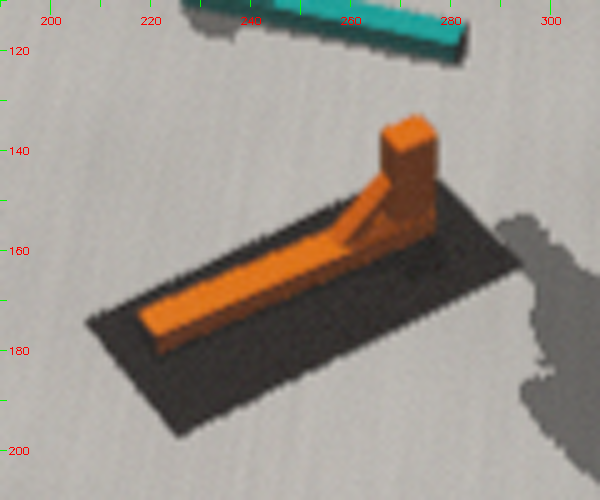

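The stick lies flat on the mat about 10 mm off its middle. The block hasn't moved since the press: pad corners at scene (364,238) and (378,257), the same as just after it. The hand is free and open, so I'll hand in.

```bash
python3 -c "
from station import manip
print(manip.sign_off())"
```

```text
the job is handed in; nothing more can be done
None
```

The job is handed in after about 19 s of the 58 s allowed. `sign_off()` gave no verdict, so I can't confirm how it was judged.

- **Feed and tip:** I took the orange stick by its grip and pushed the upright block down the channel with about 3–4 N. It tipped over the step, then slid on under the same push.
- **Press:** The stop was felt with the stick tip about 75 mm beyond the edge. The wrist force rose to about 12 N and held at about 9 N. I then backed off and laid the stick back on the mat.
- **Block:** The last pictures show it lying with its silver pad up at the stop. It sits in the same place as just after the press.
- **Stick:** It lies flat on the mat, about 10 mm from the middle by estimate.
- **Bystanders:** The spare block, spanner and valve guard look unmoved in the last pictures. The valve was only partly in view. None of the four was measured.
- **Hand:** It is open, clear of everything, with no load.

**Not verified or in disagreement:**
- The force left between block and stop could not be measured after the stick came away.
- The two fixed cameras differed by about 7 mm in x, so I averaged them. Two-view heights came out 5–10 mm low.
- The stick sat about 1.5–2° off the tool's heading in the grip, so I turned the tool to compensate.

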